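# Pack and clamp a box section in a ratchet vise

## Task

Clamp the grey steel box section in the blue ratchet vise: the jaw's travel is too short for the gap, so first stand a packer, or more than one, upright and square on the bed between the orange pad and the box section, thick enough for the jaw to close on but not too thick to drop in. Let go of it, then work the red lever with full strokes, one tooth each, until the sprung pad is pressed in by 2 to 16 mm; never over-tighten it beyond 19 mm. Leave the box section square against the stop and the lever back at rest, and do not disturb the tape measure, the steel bracket or the hammer.

Things in the scene. Friction and masses are not known exactly. Their poses are not given: they have to be found in the camera images.
- vise: blue ratchet vise fixed to the bench; clamps along its own +y (x across, z up). Origin at bench level under the middle of the orange pad's front face as it stands at the start. Along x = 0, from -y to +y: toothed rack, lever, pawl bridge (y -89 to -71 mm, up to z = 84), jaw, sprung pad, the gap to be packed, box section, stop. The lever's upright axis is at x = +45, y = -115 mm.
- bed (a point): point on the flat blue bed, 20 mm above the bench, straight above the vise's origin. The bed spans x -47 to +63, y -195 to +180 mm in the vise's frame. A packer in the vise stands on it with its thickness along the vise's y, its middle within 25 mm of x = 0, and rises 50 mm above jaw, stop and box section, so that it can be held there from above.
- jaw (a point): top middle of the blue moving jaw, 80 mm (x) by 24 mm (y), top 68 mm above the bench. It carries the sprung pad, 22 mm in front of it (+y) when the pad is free.
- stop: blue far stop bolted on the bed, 100 mm (x) by 30 mm (y) by 50 mm (z); origin at the centre of its underside, on the bed; axes as the vise's. Its place along the vise's y differs each time.
- work_mid (a point): centre of the grey steel box section to be clamped: 140 mm long (x), 50 by 50 mm, hollow, loose, 0.55 to 0.95 kg, lying flat on the bed about 1 mm in front (-y) of the stop, axes nearly the vise's. Keep it there, square to the stop.
- pad_face (a point): centre of the orange sprung pad's front face (76 mm wide, z 23 to 67 mm, pad 14 mm thick), 45 mm above the bench; axes as the vise's, +y points at the box section. The clear gap from here to the near face of the box section is 51 to 80 mm at the start.
- thin_mid (a point): centre of the loose red plastic packer: 70 mm (its x) by 14 mm thick (its y) by 100 mm tall (z), 0.11 kg, standing upright on the bench
- medium_mid (a point): centre of the loose yellow plastic packer: 70 mm (its x) by 20 mm thick (its y) by 100 mm tall (z), 0.16 kg, standing upright on the bench
- thick_mid (a point): centre of the loose green plastic packer: 70 mm (its x) by 52 mm thick (its y) by 100 mm tall (z), 0.40 kg, standing upright on the bench
- grip (a point): middle of the upright black round grip on the red lever's free end: 24 mm in diameter, 60 mm tall (z 90 to 150 mm above the bench; the lever arm, 22 mm wide, lies just below). It is 155 mm from the lever's axis, on the vise's -x side. A working stroke pushes it towards the vise's +y.
- lever (a joint): lever angle in rad, 0 at rest to 0.30 at its end stop. At 0 the grip lies 0.15 rad to the -y side of the line from the axis along the vise's -x, at 0.30 as much to +y (46 mm at the grip). A spring (2 to 3 N at the grip) returns it; it must return nearly to 0 to take the next tooth. A tooth catches at about 0.26: push on to the stop. Clamping takes up to 15 N at the grip.
- rack (a joint): travel of rack and jaw towards +y in m, 0 at the start. A full stroke moves it one 10 mm tooth; a pawl stops it going back and there is no release. It has five teeth in all, end of travel 52.5 mm. While the pad meets nothing it may stay up to 2 mm ahead of its tooth. A stroke that stops short is lost.
- pad (a joint): how far the sprung pad is pressed back into the jaw, in m: 0 when free, 0.022 when solid. Spring: 10 N at the start plus 1.5 N per mm. During a stroke it is pressed about 2 mm further than it settles to afterwards.
- tape: yellow tape measure, 75 by 70 by 38 mm, loose bystander; origin at the centre of its underside
- bracket: steel angle bracket, 90 by 60 by 76 mm, loose bystander; origin under its base plate
- hammer: hammer, 260 mm long, lying on the bench, loose bystander; origin on the bench under its middle
Things that resemble listed ones, but are neither listed nor needed, are in the scene too. What is shaped like the part that bears medium_mid but turquoise or white is not meant. Of the things that look like the part that bears work_mid, the smaller one is meant.

How it is judged:
By the outcome, as a careful person would: the job done as asked, in the order asked, and still so for the second after the job is handed in, with the robot touching nothing.
It also fails if it takes over 51 s, if anything falls off the work surface, if the arm or the gripper's body presses on something with over 40 N, if the wrist force passes 120 N, or if a joint passes its speed limit or range.

## Robot

A 6-joint arm with a two-finger parallel gripper is mounted at the origin on the work surface. World frame = base frame: x ahead of the robot, y to its left, z up, the work surface at z = 0. Lengths are in m, angles in degrees, forces in N, time in s.
With the tool pointing down it reaches from about 0.25 to 0.725 m from the base axis. Payload 9.7 kg.
Tool frame: the origin (TCP) lies between the finger pads; the fingertips stand 11 mm ahead of it and the grasp point (between the pads) lies 8 mm behind it; z points along the fingers, x is the direction in which the jaws open and shut, and the axes are right-handed (so a half turn about z gives the same grasp; the last joint's range is limited). The gripper opens to 85 mm and grips with 20 to 120 N. Pads are 22 mm wide; open, the fingers measure 114 mm over their backs; the gripper's body (76 mm by 85 mm) begins 54 mm behind the grasp point. The pads swing forward as they close: fully open they stand 13 mm farther back than shut.
Start: joints at [73.912, 4.979, 10.078, 95.1, 0, 90], TCP at [0.152, 0.528, 0.242] pointing down, gripper open.
Joint ranges: [-179.16, 179.16], [-48.56, 103.87], [-65.8, 70.77], [-126.05, 130.52], [-82.76, 87.17], [-180, 180]. Speed limits (degrees/s): [127.2, 127.2, 147.25, 180, 180, 180].

## Interface

Orientations are given as [roll, pitch, yaw] about the fixed x, y, z axes, in that order (R = Rz(yaw) Ry(pitch) Rx(roll)).
In Python, from workcell import get_obs, camera, job_done, spotter gives the robot as it stands.
- The arm moves only by the tool play_rows, never from a script. Its argument "rows" is a list of rows, each a list of 3 entries, a list of its own where there are three numbers: the closure, from 0 (fully open) to 1 (shut), then the shift along the tool's x, y, z in cm, then the turn, a rotation vector about the tool's x, y, z in degrees. In form: [[claw, [x, y, z], [wx, wy, wz]], ...]. A call has 1 to 12 rows; each row shifts and turns the pose as measured when the row begins, along the tool's axes as they then stand; what a row does not reach is not made up. A row lasts 1/10 s, in which the tool goes at most 50 mm and 8.59 degrees, less where a joint would pass 70% of its speed; a pose out of reach is approached as far as the arm can. A call is refused whole if a number of a shift passes 5 or a number of a turn 8.59, either way. A call with a gripper value outside its range is refused whole. The fingers move at their own pace and stop on an object; "newtons" is the grip in N (left out, the last holds). Time passes only in rows, so rows that do not move let the fingers close. It gives the time, the measured TCP pose, the force and the opening at its end, in the units of the state.
- get_obs(): the state, without advancing time (a new reading comes with each control period).
- camera(name): name is "scene" or "top"; returns a dict with "img" (400x640x3 uint8, red, green, blue), "intrinsics" (3x3 intrinsics, pixels), "xyz" and "orientation" of the camera in the world. Camera axes: x right, y down, z forward; pixel columns grow to the right and rows downward; lengths in m; the calibration is good to about 2 mm. A picture is of the moment at which its call begins. There is no depth.
- job_done(): hands the job in, once; it reports no verdict.
Trained networks look in a picture, given as the dict that the camera call returned (one of the last four; its "shot" number tells which), for a name from the list of things; names that differ only in an ending like _2 or _b are one class to them, and where a whole thing is asked for, a point or a joint stands for the part that bears it (a point fixed in the world has none). Each returns a list of dicts, best first, with "confidence" (0 to 1); they miss things now and then, are a little off and sometimes report something else, mostly with a low value. They report only what shows in the picture. A call takes as long as a camera call. They do not tell look-alikes from the thing itself.
- spotter.spot_in(picture, thing): "point" ([x, y, z] in m, in world coordinates, good to about 4 mm: the middle of the surface that is visible of it).
- spotter.trace(picture, thing): "pixels" (400x640 bool, what is visible of it).
The state is a dict: "time": time; "q": joint angles; "qd": joint speeds; "joint_efforts": joint torques, N m; "ee_pos": TCP position; "tcp_rot": TCP orientation; "wrist_force": force on the tool from outside, world axes, zero at the start; "torque": the same for the moment, N m; "opening": finger opening in m.
Only numpy, scipy, OpenCV 4.12 (cv2) and the standard library are available. Lean on these libraries where they do the work, as an engineer would, in place of code of your own. Each camera call takes 0.05 s, during which the arm holds its last target.

## Working session

There is one attempt and no reset: what is moved stays moved. The work goes in short steps, Python scripts to look and compute and a tool call to move; the robot and the scene stay as the last step left them, time stands still between calls to the robot, and variables do not carry over. Pictures are saved under pics/ and viewed, and the job is handed in when it is done.

Besides the shell and the picture viewer there is one more tool, called in YAML: its name, and indented under it one key for each argument. play_rows: Moves the arm, as the interface text tells. Its arguments: {"type":"object","properties":{"rows":{"type":"array","items":{"type":"array"}},"newtons":{"type":"number"}},"required":["rows"]}

```bash
mkdir -p pics; ls
cat > h.py <<'E'
import numpy as np, cv2, pickle
from scipy.spatial.transform import Rotation as R
def save(n,img): cv2.imwrite('pics/'+n+'.png',img[:,:,::-1])
E
python3 - <<'E'
from h import *
from workcell import *
print(get_obs())
for n in('scene','top'):
    c=camera(n); save('a_'+n,c['img']); print(n,c['intrinsics'],c['xyz'],c['orientation'],c['shot'])
    pickle.dump(c,open(n+'.pkl','wb'))
    for t in ['vise','bed','jaw','stop','work_mid','pad_face','thin_mid','medium_mid','thick_mid','grip','tape','bracket','hammer']:
        try:
            r=spotter.spot_in(c,t)
            print(t,[(np.round(d['point'],3).tolist(),round(d['confidence'],2)) for d in r])
        except Exception as e: print(t,e)
E
```

```text
pics
{'time': 0.0, 'q': array([7.39123468e+01, 5.01213154e+00, 1.00337087e+01, 9.50997807e+01,
       8.95740909e-04, 8.99990868e+01]), 'qd': array([ 0.01470822,  0.02990647,  0.02583487,  0.0583237 , -0.08656839,
       -0.00938108]), 'joint_efforts': array([-6.31547809e-04, -5.20387208e+01,  4.64806437e+01,  1.63755985e-02,
       -9.89875753e-05,  2.22213987e-05]), 'ee_pos': array([0.15234429, 0.52825184, 0.24156649]), 'tcp_rot': array([-1.79999103e+02,  7.82035048e-02,  7.39132600e+01]), 'wrist_force': array([0.22967105, 0.49937121, 0.3009088 ]), 'torque': array([0.0680581 , 0.05631606, 0.06225928]), 'opening': 0.0854324657555856}
scene [[415.73841464   0.         322.14110127]
 [  0.         415.73841464 205.36145091]
 [  0.           0.           1.        ]] [ 1.21959645 -0.58331688  0.74239716] [-1.29310599e+02 -9.14088046e-02  5.20691568e+01] 1
vise [([0.54, -0.369, 0.081], 0.28)]
bed [([0.612, -0.021, 0.042], 0.78), ([0.585, 0.089, 0.054], 0.75)]
jaw [([0.598, 0.045, 0.046], 0.91)]
stop [([0.564, 0.215, 0.072], 0.64)]
work_mid [([0.574, 0.164, 0.06], 0.84), ([0.825, 0.193, 
[... 795 characters left out ...]
.019], 0.66)]
jaw [([0.585, 0.046, 0.059], 0.62)]
stop [([0.552, 0.221, 0.069], 0.85)]
work_mid [([0.559, 0.176, 0.068], 0.81), ([0.804, 0.197, 0.076], 0.78), ([0.552, 0.216, 0.067], 0.23)]
pad_face [([0.572, 0.093, 0.065], 0.57)]
thin_mid [([0.497, -0.188, 0.098], 0.91)]
medium_mid [([0.425, -0.273, 0.098], 0.93), ([0.556, -0.279, 0.096], 0.89), ([0.589, -0.427, 0.1], 0.69), ([0.583, 0.047, 0.057], 0.67), ([0.496, -0.186, 0.097], 0.18)]
thick_mid [([0.504, -0.354, 0.098], 0.8), ([0.566, -0.024, 0.091], 0.22)]
grip [([0.569, -0.032, 0.093], 0.74)]
tape [([0.438, 0.279, 0.036], 0.9), ([0.576, 0.089, 0.064], 0.38)]
bracket [([0.816, 0.002, 0.007], 0.95)]
hammer [([0.692, -0.291, 0.025], 0.64)]
```

View pics/a_scene.png

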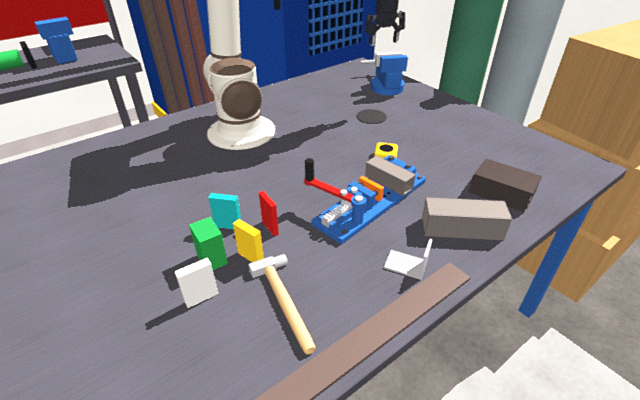

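View pics/a_top.png

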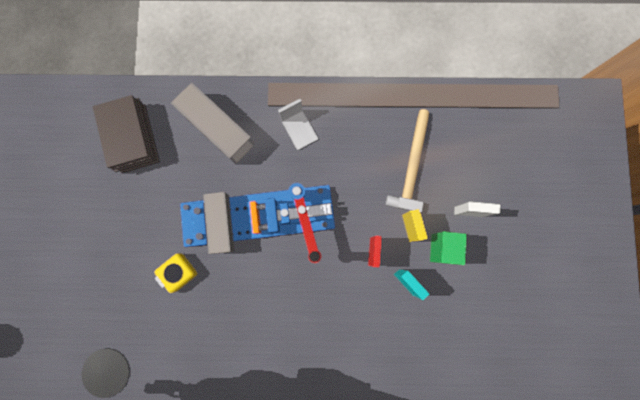

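Run:
```python
from h import *
t=pickle.load(open('top.pkl','rb'))['img'];s=pickle.load(open('scene.pkl','rb'))['img']
save('b1',cv2.resize(t[175:275,170:350],None,fx=4.4,fy=4.4,interpolation=cv2.INTER_CUBIC))
save('b2',cv2.resize(t[190:310,350:510],None,fx=4.5,fy=4.5,interpolation=cv2.INTER_CUBIC))
save('b3',cv2.resize(s[140:250,290:440],None,fx=5,fy=5,interpolation=cv2.INTER_CUBIC))
```

```text
(no output)
```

View pics/b1.png

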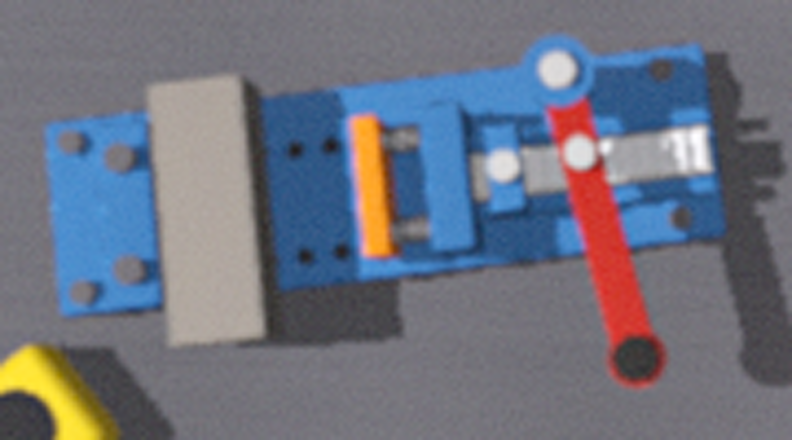

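View pics/b2.png

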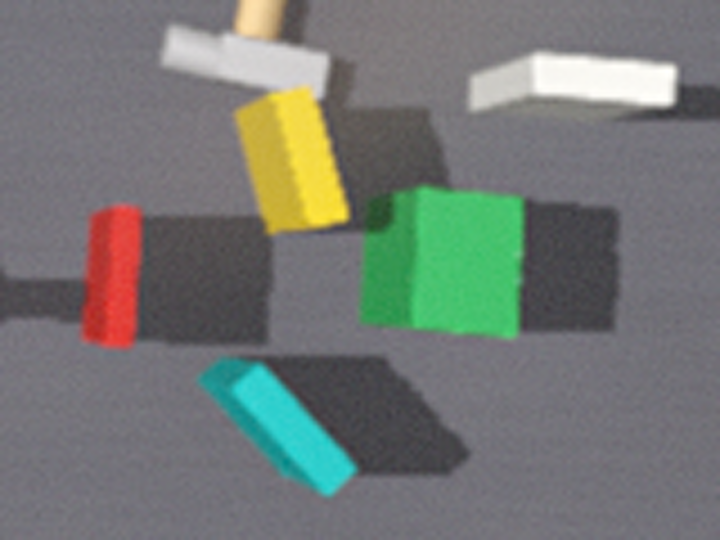

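View pics/b3.png

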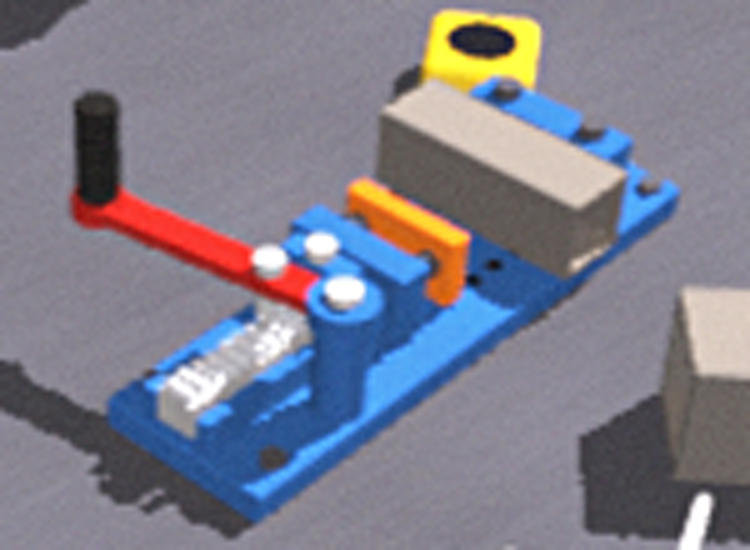

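```bash
cat >> h.py <<'E'
def load(n): return pickle.load(open(n+'.pkl','rb'))
def camR(c): return R.from_euler('xyz',c['orientation'],degrees=True).as_matrix()
def proj(c,P):
    p=(np.atleast_2d(P)-c['xyz'])@camR(c); p=p@np.array(c['intrinsics']).T
    return p[:,:2]/p[:,2:]
def ray(c,uv,z):
    uv=np.atleast_2d(uv); d=np.c_[uv,np.ones(len(uv))]@np.linalg.inv(c['intrinsics']).T@camR(c).T
    return c['xyz']+d*((z-c['xyz'][2])/d[:,2])[:,None]
E
python3 - <<'E'
from h import *
from scipy.optimize import least_squares
c=load('top'); f=lambda u,v:(170+(u+.5)/4.4-.5,175+(v+.5)/4.4-.5)
s=load('scene'); g=lambda u,v:(290+(u+.5)/5-.5,140+(v+.5)/5-.5)
T=[((63,180,20),(45,127)),((-47,180,20),(62,316)),((63,-195,20),(703,43)),((-47,-195,20),(724,235)),((38,0,67),(349,117)),((-38,0,67),(362,257)),((40,-22-0,68),(424,104)),((-40,-22,68),(432,250))]
T2=[((45,-115,0),(0,0))]
S=[((63,180,20),(680,188)),((-47,-195,20),(110,405)),((63,-195,20),(255,500))]
def W(p,P):
    P=np.array(P)/1000; a=p[2]; return np.c_[p[0]+np.cos(a)*P[:,0]-np.sin(a)*P[:,1],p[1]+np.sin(a)*P[:,0]+np.cos(a)*P[:,1],P[:,2]]
def res(p):
    r1=proj(c,W(p,[t[0] for t in T]))-[f(*t[1]) for t in T]
    r2=proj(s,W(p,[t[0] for t in S]))-[g(*t[1]) for t in S]
    return r1,r2
o=least_squares(lambda p:np.r_[res(p)[0].ravel(),res(p)[1].ravel()],[.575,.09,.05],x_scale=[.1,.1,.1])
print(o.x,np.degrees(o.x[2])); print(np.round(res(o.x)[0],1),np.round(res(o.x)[1],1))
pickle.dump(o.x,open('vise.pkl','wb'))
# overlay at scale 
big=cv2.resize(c['img'][175:275,170:350],None,fx=4.4,fy=4.4,interpolation=cv2.INTER_CUBIC).copy()
E
```

```text
[0.57330929 0.0962397  0.1371075 ] 7.855681028673555
[[ 1.1 -1. ]
 [ 1.   0.2]
 [ 1.2 -0.6]
 [ 2.1 -0.5]
 [ 1.7 -0.2]
 [ 2.2 -0.1]
 [-6.2  0.7]
 [-4.4  1.1]] [[-0.2  0.6]
 [-1.7 -0.4]
 [ 0.4  1.1]]
```

Run:
```python
from h import *
from scipy.optimize import least_squares
c=load('top'); f=lambda u,v:(170+(u+.5)/4.4-.5,175+(v+.5)/4.4-.5)
s=load('scene'); g=lambda u,v:(290+(u+.5)/5-.5,140+(v+.5)/5-.5)
T=[((63,180,20),(45,127)),((-47,180,20),(62,316)),((63,-195,20),(703,43)),((-47,-195,20),(724,235)),((38,0,67),(349,117)),((-38,0,67),(362,257)),((40,-36,68),(424,104)),((-40,-36,68),(432,250))]
S=[((63,180,20),(680,188)),((-47,-195,20),(110,405)),((63,-195,20),(255,500))]
def W(p,P):
    P=np.array(P)/1000; a=p[2]; return np.c_[p[0]+np.cos(a)*P[:,0]-np.sin(a)*P[:,1],p[1]+np.sin(a)*P[:,0]+np.cos(a)*P[:,1],P[:,2]]
def res(p):
    return proj(c,W(p,[t[0] for t in T]))-[f(*t[1]) for t in T],proj(s,W(p,[t[0] for t in S]))-[g(*t[1]) for t in S]
o=least_squares(lambda p:np.r_[res(p)[0].ravel(),res(p)[1].ravel()],[.575,.09,.05],x_scale=[.1,.1,.1])
p=o.x
print(p,np.degrees(p[2])); print(np.round(res(p)[0],1),np.round(res(p)[1],1))
pickle.dump(p,open('vise.pkl','wb'))
def V(P):
    d=(P[:,:2]-p[:2]); ca,sa=np.cos(p[2]),np.sin(p[2]); return np.c_[d@[ca,sa],d@[-sa,ca]]*1000
save('c1',cv2.resize(c['img'][190:260,200:270],None,fx=10,fy=8,interpolation=cv2.INTER_CUBIC))
# line profile: top-face brightness vs rows
print('work far top edge/near',np.round(V(ray(c,[f(148,87),f(240,75),f(268,335),f(168,345)],.07)),1))
for r in range(200,246,5): print(r,[tuple(int(v) for v in c['img'][r,x]) for x in range(224,240)])
```

```text
[0.57271413 0.09928514 0.13548691] 7.762828203811076
[[-0.1 -0.9]
 [-0.3  0.3]
 [ 0.  -0.3]
 [ 0.9 -0.1]
 [ 0.5  0. ]
 [ 0.8  0.1]
 [-1.6  0.2]
 [ 0.2  0.6]] [[ 0.4  0.2]
 [-0.9 -1. ]
 [ 1.   0.4]]
work far top edge/near [[ 67.3 106.3]
 [ 67.7  56.5]
 [-72.5  55. ]
 [-71.2 108. ]]
200 [(155, 149, 145), (117, 111, 107), (70, 68, 63), (60, 52, 54), (64, 63, 68), (62, 76, 100), (54, 86, 129), (51, 89, 137), (54, 92, 138), (46, 87, 133), (54, 88, 136), (56, 90, 135), (49, 87, 135), (46, 91, 133), (52, 87, 134), (46, 88, 132)]
205 [(168, 160, 154), (148, 142, 137), (89, 83, 80), (50, 53, 51), (66, 57, 58), (64, 69, 81), (53, 74, 108), (51, 85, 134), (48, 89, 136), (48, 88, 135), (51, 89, 137), (39, 85, 128), (52, 93, 135), (44, 86, 133), (47, 87, 131), (44, 84, 132)]
210 [(172, 164, 158), (156, 148, 146), (114, 106, 106), (77, 70, 66), (60, 51, 48), (62, 56, 57), (59, 65, 87), (50, 81, 122), (49, 81, 133), (45, 82, 131), (46, 81, 121), (50, 70, 104), (40, 54, 78), (44, 56, 80), (39, 68, 101), (44, 83, 130)]
215 [(173, 164, 159), (167, 160, 152), (146, 137, 134), (91, 88, 84), (55, 53, 49)
[... 962 characters left out ...]
, 156), (161, 155, 150), (140, 134, 130), (86, 84, 81), (48, 47, 45), (58, 56, 52), (55, 65, 77), (46, 72, 106), (50, 88, 137), (50, 89, 138), (50, 92, 139), (60, 93, 138), (50, 82, 126), (48, 80, 118)]
240 [(175, 165, 159), (176, 168, 160), (177, 166, 160), (172, 164, 157), (152, 146, 138), (112, 107, 107), (65, 60, 51), (58, 55, 54), (58, 53, 63), (55, 67, 92), (45, 76, 118), (51, 80, 119), (47, 71, 110), (49, 67, 103), (50, 67, 99), (58, 69, 98)]
245 [(175, 166, 159), (173, 166, 156), (175, 166, 159), (175, 166, 158), (163, 157, 151), (133, 127, 124), (80, 73, 73), (57, 54, 56), (61, 58, 57), (65, 64, 62), (68, 67, 73), (74, 71, 78), (71, 72, 72), (70, 68, 72), (71, 73, 75), (66, 71, 73)]
```

View pics/c1.png

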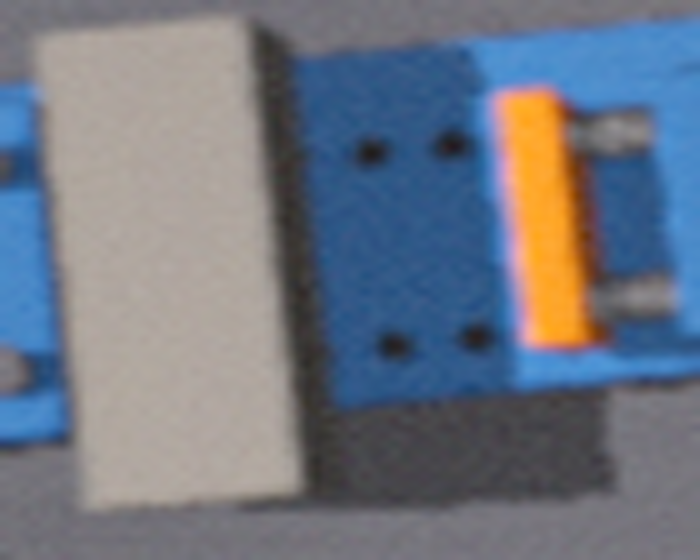

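Run:
```python
from h import *
c=load('top');p=pickle.load(open('vise.pkl','rb')); im=c['img'].astype(float)
def V(P):
    d=(P[:,:2]-p[:2]); ca,sa=np.cos(p[2]),np.sin(p[2]); return np.c_[d@[ca,sa],d@[-sa,ca]]*1000
def cross(row,sig,th,x0,x1,up):
    for x in range(x0,x1):
        a,b=sig[x],sig[x+1]
        if (a<th<=b if up else a>th>=b): return x+(th-a)/(b-a)
def rep(n,pts,z):
    v=V(ray(c,pts,z)); k=np.polyfit(v[:,0],v[:,1],1); print(n,'y@x=0',k[1],'slope deg',np.degrees(np.arctan(k[0])),'rms',np.std(v[:,1]-np.polyval(k,v[:,0])))
rows=range(197,248)
rep('near top',[(cross(r,im[r,:,0],115,218,240,False),r) for r in rows],.07)
rep('near bot',[(cross(r,im[r,:,2],95,226,242,True),r) for r in range(200,236)],.02)
rep('far top',[(cross(r,im[r,:,0],115,195,218,True),r) for r in range(200,244)],.07)
d=im[:,:,0]-im[:,:,2]
rows=range(204,231)
rep('pad front',[(cross(r,d[r],50,242,258,True),r) for r in rows if cross(r,d[r],50,242,258,True)],.067)
rep('pad back',[(cross(r,d[r],50,252,264,False),r) for r in rows if cross(r,d[r],50,252,264,False)],.067)
```

```text
near top y@x=0 56.456653490083575 slope deg 0.0005036341852164398 rms 0.1606591568052092
near bot y@x=0 57.58253390183418 slope deg 0.038214318352520746 rms 0.3885427209846789
far top y@x=0 112.27198936988647 slope deg -5.818280400011412 rms 8.106049346718143
pad front y@x=0 0.43596801850584177 slope deg -0.03278912427519442 rms 0.12604236535960556
pad back y@x=0 -16.546353735782596 slope deg -0.20054593433035467 rms 0.7815047270890071
```

```bash
cat >> h.py <<'E'
from scipy.optimize import minimize
def boxpts(x,y,yaw,sx,sy,z0,z1):
    a=np.radians(yaw); L=[]
    for z in(z0,z1):
        for i,j in((1,1),(1,-1),(-1,-1),(-1,1)):
            u,v=i*sx/2,j*sy/2; L.append((x+np.cos(a)*u-np.sin(a)*v,y+np.sin(a)*u+np.cos(a)*v,z))
    return np.array(L)
def hullmask(c,P,K=8):
    h=cv2.convexHull(((proj(c,P)+.5)*K).astype(np.float32)).astype(np.int32)
    m=np.zeros((400*K,640*K),np.uint8); cv2.fillConvexPoly(m,h,255)
    return cv2.resize(m,(640,400),interpolation=cv2.INTER_AREA)/255.
def fitbox(obs,p0,sx,sy,z0,z1,dy=6):
    def f(p):
        e=0
        for c,m in obs: e+=np.abs(hullmask(c,boxpts(p[0]/100,p[1]/100,p[2]*10,sx,sy,z0,z1))-m).sum()
        return e
    best=None
    for d in (-10,0,10):
        o=minimize(f,[p0[0]*100,p0[1]*100,(p0[2]+d)/10],method='Nelder-Mead',options=dict(initial_simplex=[[p0[0]*100+a,p0[1]*100+b,(p0[2]+d)/10+g] for a,b,g in((0,0,0),(1,0,0),(0,1,0),(0,0,.8))],xatol=.01,fatol=.3))
        if best is None or o.fun<best.fun: best=o
    return best.x*[.01,.01,10],best.fun
E
cat > fit.py <<'E'
from h import *
from workcell import *
import time
O=[];masks={}
for n in('top','scene'):
    c=camera(n); pickle.dump(c,open(n+'.pkl','wb'))
    rs=spotter.trace(c,'medium_mid')
    for r in rs:
        m=r['pixels']; px=c['img'][m].mean(0); 
        v,u=np.nonzero(m); print(n,r['confidence'],u.mean(),v.mean(),m.sum(),px)
        if px[0]>130 and px[2]<100 and px[1]>100 and 300<m.sum()<2000: masks.setdefault(n,(c,m.astype(float)))
for k in(['top'],['scene'],['top','scene']):
    print(k,fitbox([masks[j] for j in k if j in masks],(.56,-.27,15),.07,.02,0,.1))
pickle.dump(masks,open('masks.pkl','wb'))
E
time python3 fit.py
```

```text
top 0.96 414.3605072463768 225.5253623188406 552 [220.78804348 195.46195652  64.46014493]
top 0.95 411.9340866290019 284.4482109227872 531 [ 48.66666667 174.62900188 173.29566855]
top 0.65 476.90874524714826 209.30038022813687 526 [206.18441065 204.66920152 199.99809886]
scene 0.81 248.66526757607556 241.33158447009444 953 [220.78803778 191.09863589  50.23189927]
scene 0.77 197.00743494423793 282.3635687732342 1345 [224.8394052  221.31524164 217.2267658 ]
scene 0.71 224.4767981438515 209.631090487239 862 [ 38.30046404 174.85614849 172.43735499]
scene 0.43 283.7785671995263 298.3795145056246 1689 [232.7696862  218.71403197 183.04795737]
['top'] (array([ 0.55800424, -0.28677134, 14.98468326]), np.float64(26.188235294117646))
['scene'] (array([ 0.55587798, -0.2847277 , 16.1687381 ]), np.float64(74.94901960784314))
['top', 'scene'] (array([ 0.55775596, -0.28603063, 15.22495024]), np.float64(122.63529411764706))
real	0m19.742s
user	0m19.677s
sys	0m2.493s
```

play_rows:
  rows:
    - [0.3,[-3.6,3.4,0],[0,0,-8]]
    - [0.3,[-3.6,3.4,0],[0,0,0]]

```text
time: 1.8
ee_pos: [0.2025, 0.4454, 0.2398]
tcp_rot: [-179.9, 0.1, 82.5]
wrist_force: [1.3, -0.1, 1.5]
opening: 0.0605
```

```bash
python3 -c "
from workcell import *
print(get_obs())"
```

```text
{'time': 1.8, 'q': array([ 6.55429987e+01, -3.22146585e+00,  1.49867242e+00,  9.48832625e+01,
        2.50907498e-02,  7.30899714e+01]), 'qd': array([-4.76204621e+01, -3.40073911e+01, -3.47492772e+01, -6.51217247e-01,
        7.75010693e-03, -4.14242803e+01]), 'joint_efforts': array([ 10.20315975, -37.32657909,  48.14393878,   0.36989244,
         0.25279429,   0.09658414]), 'ee_pos': array([0.20245406, 0.44541966, 0.23980687]), 'tcp_rot': array([-1.79928546e+02,  1.48773062e-01,  8.24530843e+01]), 'wrist_force': array([ 1.33721156, -0.11663455,  1.54704267]), 'torque': array([-0.0088784 , -0.11504296, -0.03880676]), 'opening': 0.06046914058550552}
```

```bash
cat > plan.py <<'E'
# plan from pose (x,y,z,yaw) through target; prints rows (tool frame)
import numpy as np,sys
def rows(p,t,claw,vmax=4.9,wmax=8,smooth=False,mx=None):
    p=np.array(p,float);t=np.array(t,float); out=[]
    d=t-p; n=int(max(np.ceil(np.linalg.norm(d[:3])*100/vmax-1e-6),np.ceil(abs(d[3])/wmax-1e-6),1))
    for i in range(n):
        a=np.radians(p[3]); s=d/n*[100,100,100,1]
        out.append([claw,[round(s[0]*np.cos(a)+s[1]*np.sin(a),2),round(s[0]*np.sin(a)-s[1]*np.cos(a),2),round(-s[2],2)],[0,0,round(-s[3],2)]])
        p=p+d/n
    return out
if __name__=='__main__':
    A=eval(sys.argv[1]); 
    for a,b in zip(A,A[1:]):
        cl=b[4] if len(b)>4 else 0.3; r=rows(a[:4],b[:4],cl,*(b[5:6])); print(len(r),r)
E
python3 plan.py "[(.2025,.4454,.24,82.5),(.5575,-.286,.24,105,.3)]"
```

```text
17 [[0.3, [np.float64(-3.99), np.float64(2.63), np.float64(-0.0)], [0, 0, np.float64(-1.32)]], [0.3, [np.float64(-4.05), np.float64(2.54), np.float64(-0.0)], [0, 0, np.float64(-1.32)]], [0.3, [np.float64(-4.11), np.float64(2.44), np.float64(-0.0)], [0, 0, np.float64(-1.32)]], [0.3, [np.float64(-4.17), np.float64(2.35), np.float64(-0.0)], [0, 0, np.float64(-1.32)]], [0.3, [np.float64(-4.22), np.float64(2.25), np.float64(-0.0)], [0, 0, np.float64(-1.32)]], [0.3, [np.float64(-4.27), np.float64(2.15), np.float64(-0.0)], [0, 0, np.float64(-1.32)]], [0.3, [np.float64(-4.32), np.float64(2.06), np.float64(-0.0)], [0, 0, np.float64(-1.32)]], [0.3, [np.float64(-4.36), np.float64(1.95), np.float64(-0.0)], [0, 0, np.float64(-1.32)]], [0.3, [np.float64(-4.41), np.float64(1.85), np.float64(-0.0)], [0, 0, np.float64(-1.32)]], [0.3, [np.float64(-4.45), np.float64(1.75), np.float64(-0.0)], [0, 0, np.float64(-1.32)]], [0.3, [np.float64(-4.49), np.float64(1.65), np.float64(-0.0)], [0, 0, np.float64(-1.32)]], [0.3, [np.float64(-4.53), np.float64(1.54), np.float64(-0.0)], [0, 0, np.float64(-1.32)]], [0.3, [np.float64(-4.56), np.float64(1.44), np.float64(-0.0)], [0, 0, np.float64(-1.32)]], [0.3, [np.float64(-4.59), np.float64(1.33), np.float64(-0.0)], [0, 0, np.float64(-1.32)]], [0.3, [np.float64(-4.62), np.float64(1.23), np.float64(-0.0)], [0, 0, np.float64(-1.32)]], [0.3, [np.float64(-4.65), np.float64(1.12), np.float64(-0.0)], [0, 0, np.float64(-1.32)]], [0.3, [np.float64(-4.67), np.float64(1.01), np.float64(-0.0)], [0, 0, np.float64(-1.32)]]]
```

play_rows:
  rows:
    - [0.3,[-4.0,2.6,-0.5],[0,0,-7.5]]
    - [0.3,[-4.3,2.1,-0.5],[0,0,-7.5]]
    - [0.3,[-4.5,1.5,0],[0,0,-7.5]]
    - [0.3,[-4.7,1.0,0],[0,0,0]]
    - [0.3,[-4.7,1.0,0],[0,0,0]]
    - [0.3,[-4.7,1.0,0],[0,0,0]]
    - [0.3,[-4.7,1.0,0],[0,0,0]]
    - [0.3,[-4.7,1.0,0],[0,0,0]]
    - [0.3,[-4.7,1.0,0],[0,0,0]]
    - [0.3,[-4.7,1.0,0],[0,0,0]]
    - [0.3,[-4.7,1.0,0],[0,0,0]]
    - [0.3,[-4.7,1.0,0],[0,0,0]]

```text
time: 3.0
ee_pos: [0.4657, -0.0845, 0.2533]
tcp_rot: [179.6, 0.1, 105.3]
wrist_force: [0.6, 0.2, 0.6]
opening: 0.0595
```

play_rows:
  rows:
    - [0.48,[-4.4,0.7,0.5],[0,0,0]]
    - [0.48,[-4.4,0.7,0.5],[0,0,0]]
    - [0.48,[-4.4,0.7,0.5],[0,0,0]]
    - [0.48,[-4.4,0.7,0.5],[0,0,0]]
    - [0.48,[-4.2,0.7,1.0],[0,0,0]]
    - [0.48,[0,0,0],[0,0,0]]
    - [0.48,[0,0,0],[0,0,0]]

```text
time: 3.7
ee_pos: [0.5603, -0.3014, 0.2199]
tcp_rot: [179.6, 0.1, 104.9]
wrist_force: [-0.4, 0.8, 0.1]
opening: 0.0444
```

Run:
```python
from h import *
from workcell import *
o=get_obs();print(o['time'],o['ee_pos'],o['tcp_rot'],o['opening'],o['q'])
c=camera('scene'); save('d1',cv2.resize(c['img'][100:300,170:370],None,fx=3,fy=3))
c=camera('top'); save('d2',cv2.resize(c['img'][150:300,350:510],None,fx=4,fy=4))
```

```text
3.7 [ 0.5602996  -0.30144781  0.21985633] [1.79590029e+02 7.32740851e-02 1.04864698e+02] 0.04439586374072572 [-28.37874795  16.47235477  20.81593101  93.99473225   0.22749391
 -43.24301605]
```

View pics/d1.png

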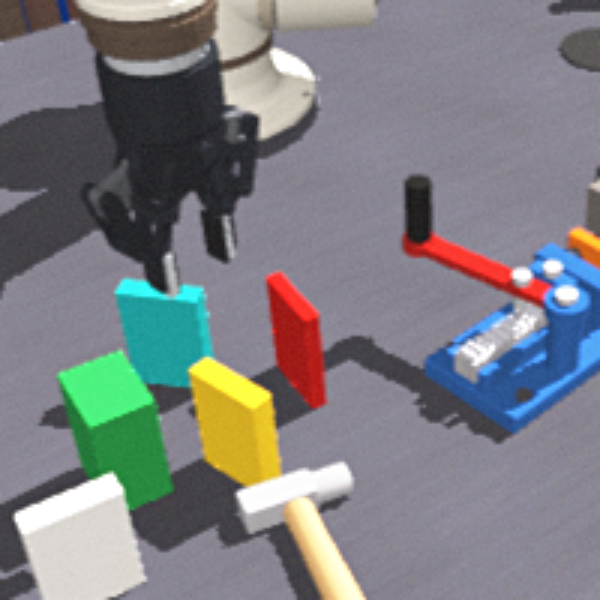

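View pics/d2.png

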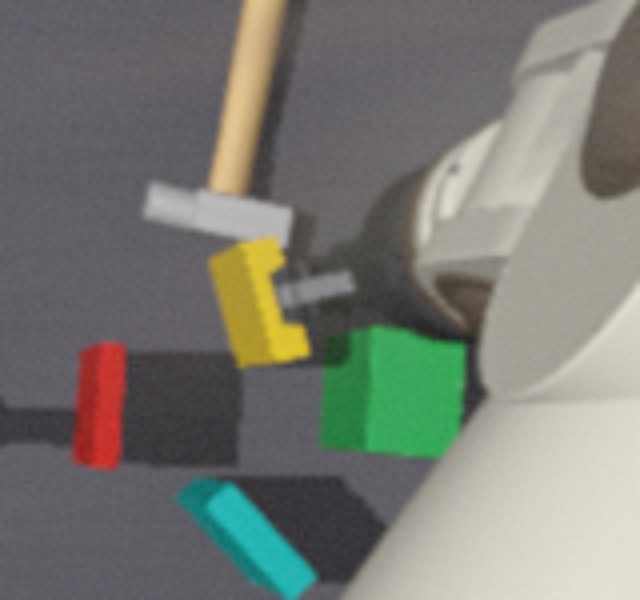

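play_rows:
  rows:
    - [0.48,[1.56,0.12,2.0],[0,0,0]]
    - [0.48,[0,0,2.5],[0,0,0]]
    - [0.48,[0,0,0],[0,0,0]]

```text
time: 4.1
ee_pos: [0.5576, -0.2816, 0.1777]
tcp_rot: [179.4, 0.3, 105.1]
wrist_force: [-0.4, 0.1, -1.4]
opening: 0.0444
```

play_rows:
  rows:
    - [0.48,[-0.4,0,2.5],[-0.4,0.5,0]]
    - [0.48,[0,0,2.5],[0,0,0]]
    - [0.48,[0,0,2.5],[0,0,0]]
    - [0.48,[0,0,2.3],[0,0,0]]
    - [0.48,[0,0,0.5],[0,0,0]]

```text
time: 4.6
ee_pos: [0.5631, -0.2818, 0.0839]
tcp_rot: [178.3, 0.3, 105.4]
wrist_force: [-0.5, -0.1, 0.4]
opening: 0.0446
```

play_rows:
  rows:
    - [0.48,[-0.26,-0.6,0.8],[-0.7,1.6,0]]
    - [0.48,[0,0,0],[0,0,0]]

```text
time: 4.8
ee_pos: [0.5586, -0.2854, 0.0783]
tcp_rot: [177.5, -1.4, 105.6]
wrist_force: [0.2, -0.4, -0.3]
opening: 0.0441
```

play_rows:
  rows:
    - [0.48,[0,0,0.6],[2.5,-1.4,0.4]]
    - [0.48,[0,0,0.5],[0,0,0]]
    - [0.48,[0,0,0],[0,0,0]]

```text
time: 5.1
ee_pos: [0.5599, -0.2868, 0.0715]
tcp_rot: [179.7, 0.2, 105.1]
wrist_force: [-0.2, 0.3, 0.3]
opening: 0.0441
```

play_rows:
  rows:
    - [0.48,[0,-0.2,0.45],[0,0,0]]
    - [0.9,[0,0,0],[0,0,0]]
    - [0.9,[0,0,0],[0,0,0]]
    - [0.9,[0,0,0],[0,0,0]]
    - [0.9,[0,0,0],[0,0,0]]
    - [0.9,[0,0,0],[0,0,0]]
  newtons: 40

```text
time: 5.7
ee_pos: [0.558, -0.2881, 0.0684]
tcp_rot: [179.5, 0.2, 105.1]
wrist_force: [0.6, 0.8, 0.2]
opening: 0.0196
```

play_rows:
  rows:
    - [0.9,[0,0,-2.0],[0,0,0]]
    - [0.9,[0,0,-4.0],[0,0,0]]
    - [0.9,[0,0,-4.0],[0,0,0]]
    - [0.9,[0,0,-4.0],[0,0,0]]
    - [0.9,[0,0,-4.0],[0,0,0]]
    - [0.9,[0,0,0],[0,0,0]]

```text
time: 6.3
ee_pos: [0.5547, -0.2869, 0.2517]
tcp_rot: [179.8, -0.1, 105.1]
wrist_force: [-0.5, -0.6, -1.8]
opening: 0.0193
```

play_rows:
  rows:
    - [0.9,[2.5,0.1,-0.5],[0,0,3.6]]
    - [0.9,[4.5,0.5,0],[0,0,3.6]]
    - [0.9,[4.5,0.7,0],[0,0,0]]
    - [0.9,[4.5,0.7,0],[0,0,0]]
    - [0.9,[4.5,0.7,0],[0,0,0]]
    - [0.9,[4.5,0.7,0],[0,0,0]]
    - [0.9,[4.5,0.7,0],[0,0,0]]
    - [0.9,[4.5,0.7,0],[0,0,0]]
    - [0.9,[3,0.5,0],[0,0,0]]
    - [0.9,[1.5,0.3,0],[0,0,0]]
    - [0.9,[0,0,0],[0,0,0]]
    - [0.9,[0,0,0],[0,0,0]]

```text
time: 7.5
ee_pos: [0.5514, 0.1153, 0.247]
tcp_rot: [-179.7, -0.1, 97.5]
wrist_force: [-0.7, -0.3, -2.9]
opening: 0.0195
```

play_rows:
  rows:
    - [0.9,[2.3,1.9,1.0],[-0.3,0,-0.3]]
    - [0.9,[0,0,3.0],[0,0,0]]
    - [0.9,[0,0,2.5],[0,0,0]]
    - [0.9,[0,0,0],[0,0,0]]
    - [0.9,[0,0,0],[0,0,0]]

```text
time: 8.0
ee_pos: [0.5681, 0.1362, 0.1799]
tcp_rot: [-180.0, -0.1, 97.5]
wrist_force: [-0.3, -0.4, -1.3]
opening: 0.0192
```

Check the lined-up packer over the gap before descending.

Run:
```python
from h import *
from workcell import *
c=camera('scene'); save('e1',cv2.resize(c['img'][80:260,280:460],None,fx=3.3,fy=3.3))
p=pickle.load(open('vise.pkl','rb'))
o=get_obs();d=o['ee_pos'][:2]-p[:2];ca,sa=np.cos(p[2]),np.sin(p[2]);print(d@[ca,sa],d@[-sa,ca],o['tcp_rot'])
```

```text
0.0004765576833033672 0.03721868973480144 [-1.79976179e+02 -7.96523339e-02  9.74754580e+01]
```

View pics/e1.png

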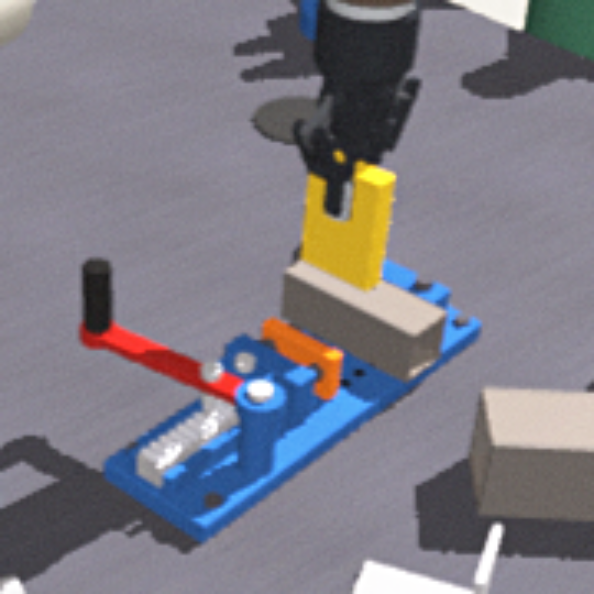

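play_rows:
  rows:
    - [0.9,[0.2,0,2.0],[0,0,-0.3]]
    - [0.9,[0,0,2.0],[0,0,0]]
    - [0.9,[0,0,1.8],[0,0,0]]
    - [0.9,[0,0,0.8],[0,0,0]]
    - [0.9,[0,0,0],[0,0,0]]

```text
time: 8.55
ee_pos: [0.5714, 0.1366, 0.1204]
tcp_rot: [179.4, -0.1, 97.6]
wrist_force: [-0.7, 0.2, -1.5]
opening: 0.0191
```

play_rows:
  rows:
    - [0.9,[0.25,-0.3,1.2],[0.6,0,-0.2]]
    - [0.9,[0,0,1.0],[0,0,0]]
    - [0.9,[0,0,0.5],[0.3,0,0]]
    - [0.9,[0,0,0],[0,0,0]]

```text
time: 8.95
ee_pos: [0.5692, 0.1389, 0.0944]
tcp_rot: [-179.8, -0.1, 97.8]
wrist_force: [-0.4, 0.3, -1.0]
opening: 0.0194
```

play_rows:
  rows:
    - [0.9,[0,0,0.35],[0,0,0]]
    - [0.9,[0,0,0.2],[-0.1,0,0]]
    - [0.9,[0,0,0],[0,0,0]]

```text
time: 9.25
ee_pos: [0.5695, 0.1391, 0.0888]
tcp_rot: [-180.0, -0.2, 97.8]
wrist_force: [0.8, 0.1, -0.7]
opening: 0.0194
```

play_rows:
  rows:
    - [0.9,[0,0,0.15],[0,0,0]]
    - [0.9,[0,0,0],[0,0,0]]

```text
time: 9.45
ee_pos: [0.5697, 0.1392, 0.0891]
tcp_rot: [179.9, -0.2, 97.8]
wrist_force: [0.5, 0.3, -0.7]
opening: 0.0196
```

Run:
```python
from h import *
from workcell import *
c=camera('scene'); save('f1',cv2.resize(c['img'][110:260,300:440],None,fx=4,fy=4,interpolation=cv2.INTER_CUBIC))
p=pickle.load(open('vise.pkl','rb'))
o=get_obs();d=o['ee_pos'][:2]-p[:2];ca,sa=np.cos(p[2]),np.sin(p[2]);print(d@[ca,sa],d@[-sa,ca],o['tcp_rot'],o['wrist_force'])
```

```text
0.002538436292864094 0.03994142380465971 [ 1.79922496e+02 -1.68010141e-01  9.78052677e+01] [-0.04991277  0.55273611 -0.96746115]
```

View pics/f1.png

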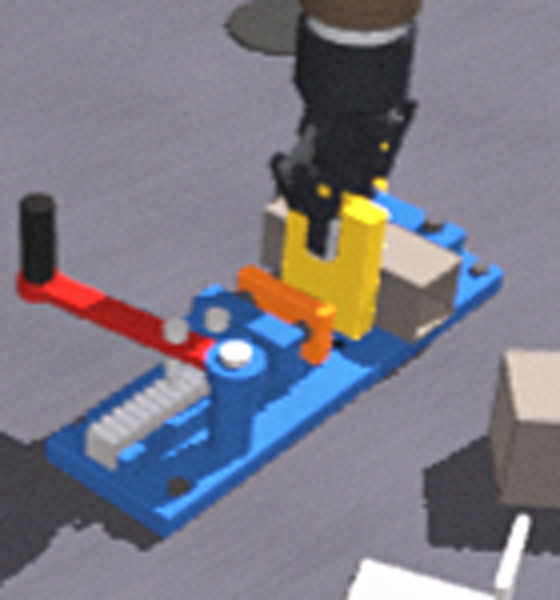

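play_rows:
  rows:
    - [0.9,[0,0,0.3],[0,0,0]]
    - [0.9,[0,0,0.3],[0,0,0]]

```text
time: 9.7
ee_pos: [0.57, 0.1394, 0.0884]
tcp_rot: [179.7, -0.2, 97.8]
wrist_force: [-13.3, -3.3, 26.7]
opening: 0.0199
```

play_rows:
  rows:
    - [0.9,[0,0,-0.05],[0,0,0]]
    - [0.9,[0,0,0],[0,0,0]]

```text
time: 9.9
ee_pos: [0.5703, 0.1394, 0.0902]
tcp_rot: [179.6, -0.2, 97.8]
wrist_force: [-0.6, 0.5, -1.3]
opening: 0.0195
```

play_rows:
  rows:
    - [0.9,[0,0,0.18],[0.3,-0.1,0]]
    - [0.75,[0,0,0],[0,0,0]]
    - [0.6,[0,0,0],[0,0,0]]
    - [0.55,[0,0,0],[0,0,0]]
    - [0.5,[0,0,0],[0,0,0]]

```text
time: 10.4
ee_pos: [0.5704, 0.1394, 0.0871]
tcp_rot: [180.0, -0.1, 97.8]
wrist_force: [-1.1, 0.1, -0.5]
opening: 0.0426
```

play_rows:
  rows:
    - [0.5,[0,0,-1.5],[0,0,0]]
    - [0.5,[0,0,-2.5],[0,0,0]]
    - [0.5,[0,0,-2.5],[0,0,0]]
    - [0.5,[0,0,-3],[0,0,0]]
    - [0.5,[0,0,-3],[0,0,0]]
    - [0.9,[-4,2,0],[0,0,0]]
    - [0.9,[-4,2,0],[0,0,0]]
    - [0.9,[0,0,0],[0,0,0]]

```text
time: 11.2
ee_pos: [0.6218, 0.0643, 0.226]
tcp_rot: [179.6, -0.1, 98.0]
wrist_force: [-0.2, 0.9, -0.1]
opening: 0.0086
```

Run:
```python
from h import *
from workcell import *
c=camera('scene'); save('g1',cv2.resize(c['img'][110:260,300:440],None,fx=4,fy=4,interpolation=cv2.INTER_CUBIC))
c=camera('top'); save('g2',cv2.resize(c['img'][165:285,170:350],None,fx=4.4,fy=4.4,interpolation=cv2.INTER_CUBIC))
print(get_obs()['ee_pos'])
```

```text
[0.6201591  0.06693384 0.22585917]
```

View pics/g1.png

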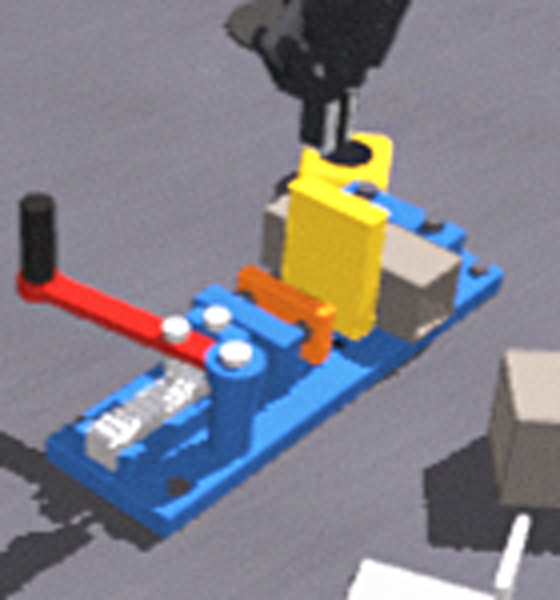

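View pics/g2.png

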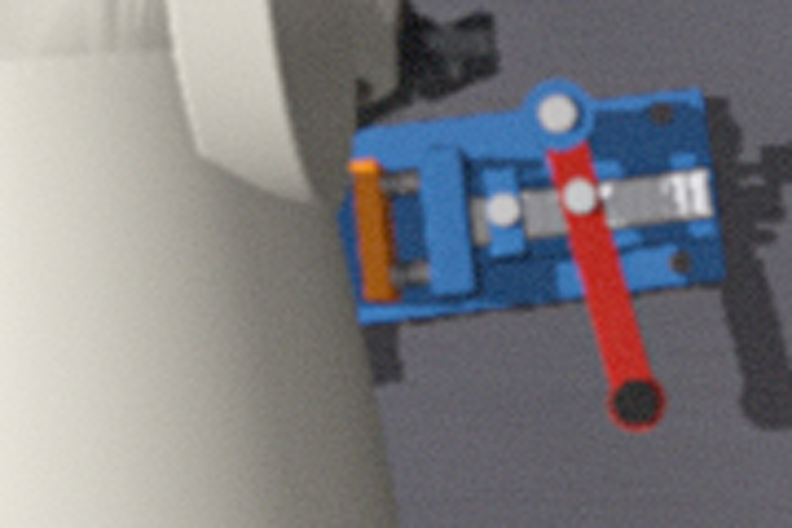

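Run:
```python
from h import *
c=load('top'); im=c['img'].astype(int)
sub=im[245:268,300:330]; m=(sub.max(2)<62); n,l,st,ce=cv2.connectedComponentsWithStats(m.astype(np.uint8)); print(st,ce)
i=1+np.argmax(st[1:,4]); print(ray(c,[ce[i]+[300,245]],.15))
```

```text
[[  0   0  30  23 657]
 [ 11   7   8   8  33]] [[14.50837139 11.        ]
 [14.33333333 11.        ]]
[[ 0.48441883 -0.05223116  0.15      ]]
```

play_rows:
  rows:
    - [0.52,[-2.5,-3.8,-0.5],[0.3,0,0.2]]
    - [0.52,[-2.5,-3.8,0],[0,0,0]]
    - [0.52,[-2.5,-3.8,0],[0,0,0]]
    - [0.52,[-2.2,-3.4,0],[0,0,0]]
    - [0.52,[0,0,0],[0,0,0]]
    - [0.52,[0,0,0],[0,0,0]]

```text
time: 11.9
ee_pos: [0.4797, -0.0475, 0.2305]
tcp_rot: [-179.9, -0.2, 98.3]
wrist_force: [0.3, -0.0, -0.4]
opening: 0.0408
```

play_rows:
  rows:
    - [0.52,[-0.5,0.3,1.5],[0,0,0.5]]
    - [0.52,[0,0,2.0],[0,0,0]]
    - [0.52,[0,0,1.0],[0,0,0]]
    - [0.52,[0,0,0],[0,0,0]]

```text
time: 12.3
ee_pos: [0.4853, -0.0494, 0.1819]
tcp_rot: [-179.9, -0.2, 98.0]
wrist_force: [0.9, -0.2, 0.7]
opening: 0.0409
```

play_rows:
  rows:
    - [0.52,[-0.3,0,1.0],[0,0,0]]
    - [0.52,[0,0,1.8],[0,0,0]]
    - [0.52,[0,0,1.8],[0,0,0]]
    - [0.52,[0,0,1.0],[0,0,0]]
    - [0.52,[0,0,0],[0,0,0]]
    - [0.52,[0,0,0],[0,0,0]]

```text
time: 12.9
ee_pos: [0.4873, -0.0517, 0.1229]
tcp_rot: [-179.9, -0.2, 98.1]
wrist_force: [-0.5, 0.2, -0.2]
opening: 0.0407
```

Run:
```python
from h import *
from workcell import *
c=camera('scene'); save('i1',cv2.resize(c['img'][100:250,260:430],None,fx=4,fy=4,interpolation=cv2.INTER_CUBIC))
print(get_obs()['ee_pos'])
```

```text
[ 0.48738326 -0.05174719  0.12303539]
```

View pics/i1.png

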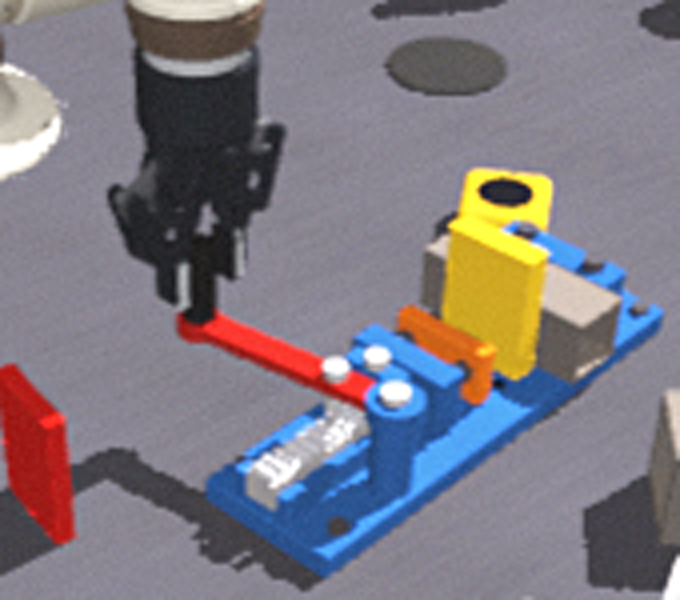

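play_rows:
  rows:
    - [0.52,[1.0,-0.3,0],[0,0,0]]
    - [0.52,[1.5,0,0],[0,0,0]]
    - [0.52,[1.5,0,0],[0,0,0]]
    - [0.52,[0.8,0,0],[0,0,0]]
    - [0.52,[0,0,0],[0,0,0]]

```text
time: 13.45
ee_pos: [0.4767, -0.0043, 0.1253]
tcp_rot: [-179.9, 0.1, 97.9]
wrist_force: [1.3, -4.4, -2.7]
opening: 0.0408
```

play_rows:
  rows:
    - [0.52,[0.5,0,0],[0,0,0]]
    - [0.52,[0.5,0,0],[0,0,0]]
    - [0.52,[0.5,0,0],[0,0,0]]

```text
time: 13.75
ee_pos: [0.4759, 0.0054, 0.1253]
tcp_rot: [180.0, 0.9, 97.7]
wrist_force: [6.4, -37.8, -9.3]
opening: 0.0408
```

play_rows:
  rows:
    - [0.52,[-1.0,0,0],[0,0.7,0]]
    - [0.52,[-1.8,0,0],[0,0,0]]
    - [0.52,[-1.8,0,0],[0,0,0]]
    - [0.52,[-1.0,0,0],[0,0,0]]
    - [0.52,[0,0,0],[0,0,0]]

```text
time: 14.25
ee_pos: [0.4844, -0.0526, 0.1277]
tcp_rot: [179.8, 0.3, 97.7]
wrist_force: [-0.9, -0.0, 0.8]
opening: 0.041
```

Run:
```python
from h import *
from workcell import *
o=get_obs();print(o['ee_pos'],o['wrist_force'],o['tcp_rot'])
c=camera('scene'); save('j1',cv2.resize(c['img'][100:250,260:430],None,fx=4,fy=4,interpolation=cv2.INTER_CUBIC))
c=camera('top'); save('j2',cv2.resize(c['img'][175:275,170:350],None,fx=4.4,fy=4.4,interpolation=cv2.INTER_CUBIC))
```

```text
[ 0.48437082 -0.05263893  0.12767555] [-0.87823204 -0.02072976  0.83552229] [179.80601497   0.26598997  97.69237858]
```

View pics/j1.png

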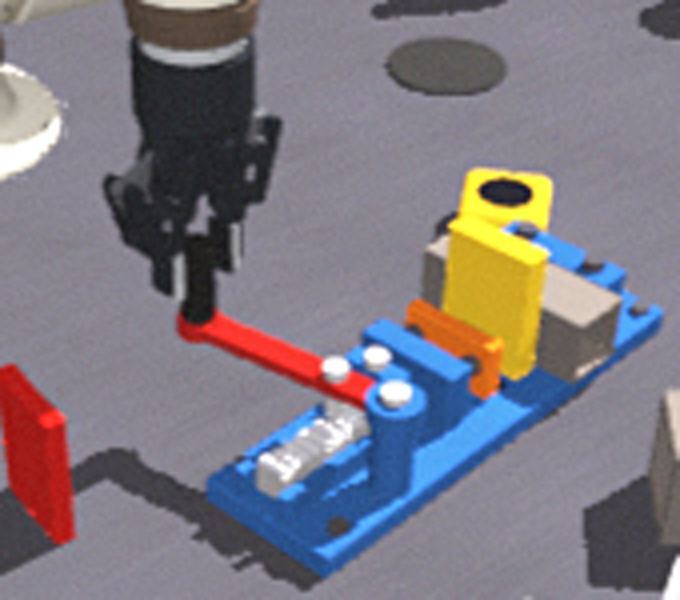

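View pics/j2.png

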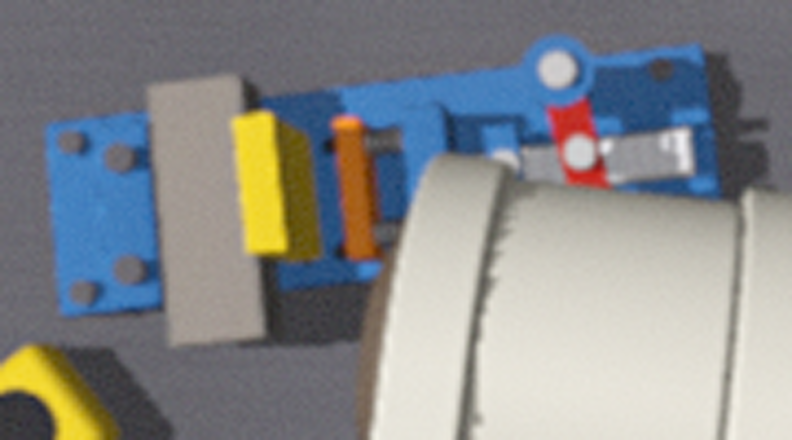

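play_rows:
  rows:
    - [0.52,[1.0,0,0.2],[0,0,0]]
    - [0.52,[1.5,0,0.1],[0,0,0]]
    - [0.52,[1.5,0,0],[0,0,0]]
    - [0.52,[0.8,0,0],[0,0,0]]
    - [0.52,[0.5,0,0],[0,0,0]]
    - [0.52,[0.5,0,0],[0,0,0]]
    - [0.52,[0.5,0,0],[0,0,0]]

```text
time: 15.05
ee_pos: [0.4761, 0.006, 0.124]
tcp_rot: [179.8, 2.0, 97.4]
wrist_force: [7.4, -48.0, -4.7]
opening: 0.0407
```

play_rows:
  rows:
    - [0.52,[-1.0,0,0],[0,1.5,0]]
    - [0.52,[-1.8,0,0.1],[0,0,0]]
    - [0.52,[-1.8,0,0],[0,0,0]]
    - [0.52,[-1.0,0,0],[0,0,0]]
    - [0.52,[0,0,0],[0,0,0]]
    - [0.52,[0,0,0],[0,0,0]]

```text
time: 15.65
ee_pos: [0.483, -0.0483, 0.1232]
tcp_rot: [179.8, 0.5, 97.6]
wrist_force: [-0.0, 0.5, -0.4]
opening: 0.0407
```

play_rows:
  rows:
    - [0.52,[0.8,0,0.1],[0,0.3,0]]
    - [0.52,[1.4,0,0.1],[0,0,0]]
    - [0.52,[1.4,0,0],[0,0,0]]
    - [0.52,[0.8,0,0],[0,0,0]]
    - [0.52,[0.5,0,0],[0,0,0]]
    - [0.52,[0.5,0,0],[0,0,0]]
    - [0.52,[0.4,0,0],[0,0,0]]

```text
time: 16.35
ee_pos: [0.4756, 0.0054, 0.1206]
tcp_rot: [179.9, 1.8, 97.3]
wrist_force: [6.5, -43.2, -4.3]
opening: 0.0409
```

play_rows:
  rows:
    - [0.52,[-1.0,0,0],[0,1.5,-0.3]]
    - [0.52,[-1.8,0,0],[0,0,0]]
    - [0.52,[-1.8,0,0],[0,0,0]]
    - [0.52,[-1.2,0,0],[0,0,0]]
    - [0.52,[0,0,0],[0,0,0]]
    - [0.52,[0,0,0],[0,0,0]]

```text
time: 16.95
ee_pos: [0.483, -0.0504, 0.1207]
tcp_rot: [179.9, 0.3, 97.8]
wrist_force: [0.5, 0.4, -0.7]
opening: 0.0408
```

Run:
```python
from h import *
from workcell import *
o=get_obs();print(o['ee_pos'],o['wrist_force'],o['tcp_rot'])
c=camera('top'); save('k2',cv2.resize(c['img'][175:275,170:350],None,fx=4.4,fy=4.4,interpolation=cv2.INTER_CUBIC))
```

```text
[ 0.48300752 -0.05036621  0.12071664] [ 0.45721856  0.40211559 -0.7333556 ] [179.87874734   0.27967907  97.79336141]
```

View pics/k2.png

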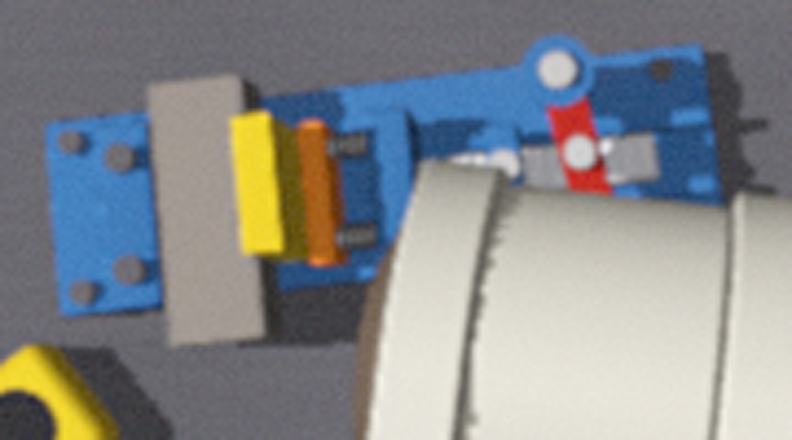

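play_rows:
  rows:
    - [0.52,[1.0,0,0.0],[0,0.3,0]]
    - [0.52,[1.4,0,0],[0,0,0]]
    - [0.52,[1.4,0,0],[0,0,0]]
    - [0.52,[0.8,0,0],[0,0,0]]
    - [0.52,[0.5,0,0],[0,0,0]]
    - [0.52,[0.5,0,0],[0,0,0]]
    - [0.52,[0.5,0,0],[0,0,0]]

```text
time: 17.7
ee_pos: [0.4746, 0.0056, 0.12]
tcp_rot: [180.0, 1.8, 97.5]
wrist_force: [9.3, -49.7, -7.1]
opening: 0.0411
```

play_rows:
  rows:
    - [0.52,[-1.0,-0.1,0],[0,1.5,-0.3]]
    - [0.52,[-1.8,0,0],[0,0,0]]
    - [0.52,[-1.8,0,0],[0,0,0]]
    - [0.52,[-1.2,0,0],[0,0,0]]
    - [0.52,[0,0,0],[0,0,0]]
    - [0.52,[0,0,0],[0,0,0]]

```text
time: 18.3
ee_pos: [0.4816, -0.0503, 0.1209]
tcp_rot: [179.9, 0.4, 97.9]
wrist_force: [0.4, -0.1, -0.9]
opening: 0.041
```

Run:
```python
from h import *
from workcell import *
o=get_obs();print(o['ee_pos'],o['wrist_force'],o['tcp_rot'])
c=camera('top'); save('l2',cv2.resize(c['img'][175:275,170:350],None,fx=4.4,fy=4.4,interpolation=cv2.INTER_CUBIC))
c=camera('scene'); save('l1',cv2.resize(c['img'][120:240,310:440],None,fx=5,fy=5,interpolation=cv2.INTER_CUBIC))
```

```text
[ 0.48156696 -0.05034915  0.12089557] [ 0.4340076  -0.10854296 -0.87064497] [179.90550082   0.36192731  97.90783619]
```

View pics/l2.png

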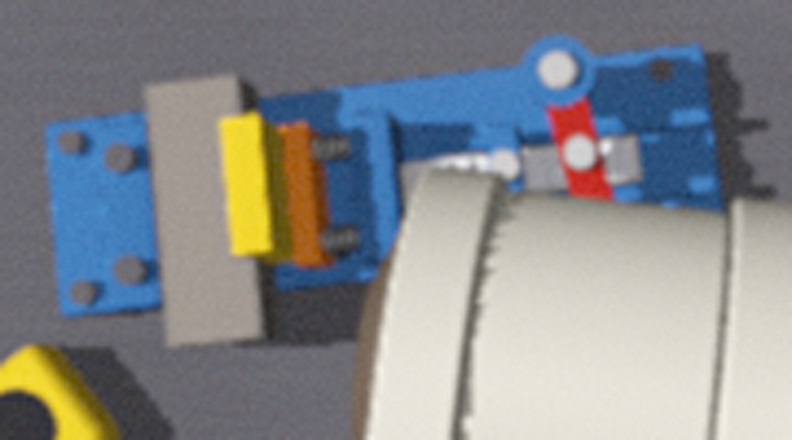

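View pics/l1.png

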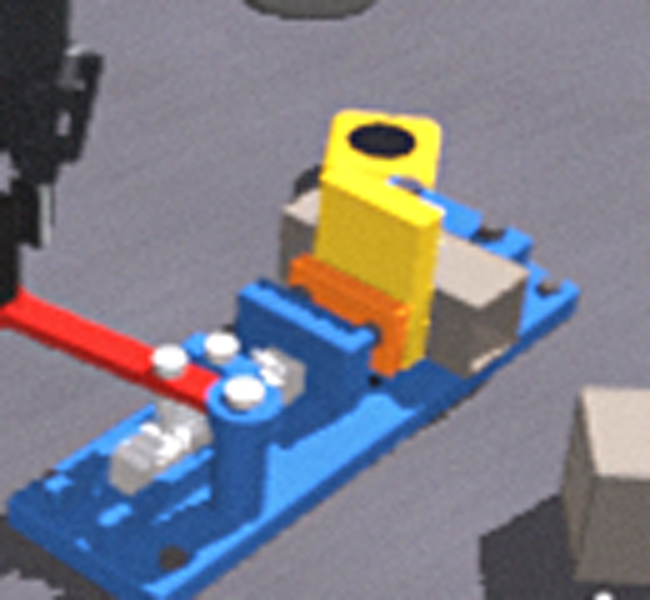

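```bash
cat > meas.py <<'E'
from h import *
from workcell import *
import sys
c=camera('top'); pickle.dump(c,open('top2.pkl','wb'))
p=pickle.load(open('vise.pkl','rb')); ca,sa=np.cos(p[2]),np.sin(p[2])
def W(x,y,z): return [p[0]+ca*x-sa*y,p[1]+sa*x+ca*y,z]
im=c['img'].astype(np.float32)
# rectified profile at height z along vise y for x range
def prof(z,xs,ys):
    pts=np.array([[proj(c,[W(x/1e3,y/1e3,z)])[0] for y in ys] for x in xs]).astype(np.float32)
    return cv2.remap(im,pts[...,0],pts[...,1],cv2.INTER_LINEAR).mean(0)
ys=np.arange(-40,70,1.)
P=prof(.0675,np.arange(float(sys.argv[1]),float(sys.argv[2]),1.),ys)
for y,v in zip(ys,P): print(int(y),v.astype(int),end=' ')
E
python3 meas.py 15 35
```

```text
-40 [ 48  89 136] -39 [ 48  89 136] -38 [ 48  88 136] -37 [ 47  88 135] -36 [ 46  88 134] -35 [ 45  87 134] -34 [ 45  87 134] -33 [ 46  87 134] -32 [ 46  87 134] -31 [ 46  86 134] -30 [ 46  86 134] -29 [ 46  85 132] -28 [ 44  83 128] -27 [ 41  77 119] -26 [ 38  70 108] -25 [35 62 96] -24 [31 55 85] -23 [29 52 80] -22 [29 54 86] -21 [ 34  63 101] -20 [ 41  77 122] -19 [ 49  93 144] -18 [ 56 106 161] -17 [ 60 115 173] -16 [ 64 120 180] -15 [ 66 123 184] -14 [ 67 125 185] -13 [ 67 126 186] -12 [ 67 126 186] -11 [ 67 126 186] -10 [ 67 125 185] -9 [ 64 121 180] -8 [ 59 112 170] -7 [ 54 103 158] -6 [ 50  95 147] -5 [ 46  88 136] -4 [ 43  83 129] -3 [ 42  80 125] -2 [ 41  79 123] -1 [ 42  79 123] 0 [ 44  80 123] 1 [ 49  81 122] 2 [ 54  82 118] 3 [ 59  82 114] 4 [ 63  82 110] 5 [ 66  81 105] 6 [ 67  80 101] 7 [67 79 97] 8 [66 76 93] 9 [64 74 89] 10 [65 74 89] 11 [67 77 91] 12 [69 78 93] 13 [69 77 92] 14 [69 76 90] 15 [68 75 89] 16 [69 74 86] 17 [72 74 84] 18 [78 74 82] 19 [84 74 77] 20 [91 73 70] 21 [99 74 64] 22 [108  73  55] 23 [119  74  46] 24 [132  78  39] 25 [146  84  33] 26 [156  88  27] 27 [161  91  26] 28 [164  92  25] 29 [166  94  26] 30 [166  94  26] 31 [166  93  25] 32 [166  93  24] 33 [166  93  25] 34 [165  93  25] 35 [164  94  26] 36 [159  93  26] 37 [148  90  24] 38 [135  87  20] 39 [123  85  19] 40 [112  85  20] 41 [105  85  21] 42 [102  85  20] 43 [99 84 18] 44 [98 83 18] 45 [97 82 19] 46 [102  85  18] 47 [115  95  17] 48 [138 115  18] 49 [166 142  24] 50 [196 170  32] 51 [217 191  38] 52 [231 205  42] 53 [237 211  44] 54 [240 214  46] 55 [241 215  46] 56 [241 214  46] 57 [241 214  46] 58 [240 214  46] 59 [240 214  46] 60 [240 215  46] 61 [241 215  45] 62 [241 215  45] 63 [242 215  45] 64 [242 216  44] 65 [243 217  45] 66 [243 217  48] 67 [243 217  56] 68 [240 215  70] 69 [233 209  86]
```

play_rows:
  rows:
    - [0.52,[1.0,0.1,0.0],[0,0.3,0]]
    - [0.52,[1.4,0,0],[0,0,0]]
    - [0.52,[1.4,0,0],[0,0,0]]
    - [0.52,[0.8,0,0],[0,0,0]]
    - [0.52,[0.5,0,0],[0,0,0]]
    - [0.52,[0.5,0,0],[0,0,0]]
    - [0.52,[0.5,0,0],[0,0,0]]

```text
time: 19.15
ee_pos: [0.4734, 0.0045, 0.1202]
tcp_rot: [-179.9, 1.8, 97.5]
wrist_force: [5.8, -45.4, -5.3]
opening: 0.0413
```

play_rows:
  rows:
    - [0.52,[0.5,0,0],[0,0,0]]
    - [0.52,[-1.0,-0.1,0],[0,1.5,-0.3]]
    - [0.52,[-1.8,0,0],[0,0,0]]
    - [0.52,[-1.8,0,0],[0,0,0]]
    - [0.52,[-1.2,0,0],[0,0,0]]
    - [0.52,[0,0,0],[0,0,0]]
    - [0.52,[0,0,0],[0,0,0]]

```text
time: 19.85
ee_pos: [0.4804, -0.0528, 0.1215]
tcp_rot: [-179.9, 1.3, 97.5]
wrist_force: [0.0, 0.4, -0.9]
opening: 0.041
```

Run:
```python
from h import *
from workcell import *
o=get_obs();print(o['ee_pos'],o['wrist_force'],o['tcp_rot'])
c=camera('scene'); save('m1',cv2.resize(c['img'][120:240,270:440],None,fx=4.5,fy=4.5,interpolation=cv2.INTER_CUBIC))
```

```text
[ 0.48039582 -0.05275004  0.12151392] [ 0.01367568  0.36069779 -0.93599067] [-179.90726982    1.28088308   97.54711437]
```

View pics/m1.png

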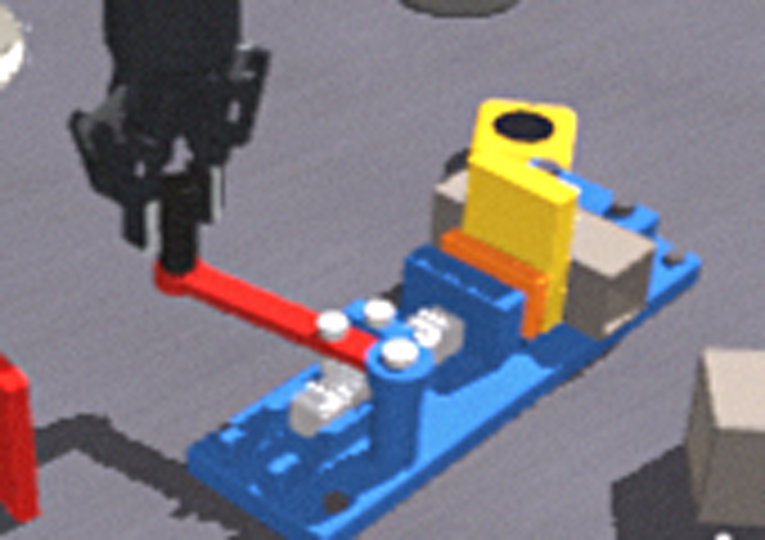

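play_rows:
  rows:
    - [0.52,[0.1,0,-1.5],[0,0.8,0]]
    - [0.52,[0,0,-2.5],[0,0,0]]
    - [0.52,[0,0,-3],[0,0,0]]
    - [0.52,[0,0,-3],[0,0,0]]
    - [0.52,[-2,-3,-1],[0,0,0]]
    - [0.52,[-4,-2,0],[0,0,0]]
    - [0.52,[-4.5,-1,0],[0,0,0]]
    - [0.52,[-4.5,0,0],[0,0,0]]
    - [0.52,[-4.5,0,0],[0,0,0]]
    - [0.52,[-3,0,0],[0,0,0]]
    - [0.52,[0,0,0],[0,0,0]]

```text
time: 21.0
ee_pos: [0.4515, -0.2799, 0.238]
tcp_rot: [-180.0, 0.4, 98.3]
wrist_force: [0.3, -0.0, 0.8]
opening: 0.041
```

```bash
python3 meas.py 15 35
python3 - <<'E'
from h import *
from workcell import *
c=load('top2'); save('n2',cv2.resize(c['img'][175:275,170:350],None,fx=4.4,fy=4.4,interpolation=cv2.INTER_CUBIC)); save('n3',c['img'])
c=camera('scene'); save('n1',cv2.resize(c['img'][120:240,270:440],None,fx=4.5,fy=4.5,interpolation=cv2.INTER_CUBIC))
E
```

```text
-40 [ 42  83 130] -39 [ 40  81 128] -38 [ 40  80 126] -37 [ 42  81 126] -36 [ 43  81 126] -35 [ 42  80 126] -34 [ 41  80 126] -33 [ 42  80 126] -32 [ 43  81 126] -31 [ 43  80 125] -30 [ 41  80 125] -29 [ 39  79 124] -28 [ 39  79 123] -27 [ 41  79 123] -26 [ 42  80 124] -25 [ 42  80 124] -24 [ 41  80 124] -23 [ 41  79 123] -22 [ 41  79 123] -21 [ 42  79 123] -20 [ 40  77 120] -19 [ 36  74 116] -18 [ 33  68 108] -17 [31 62 99] -16 [31 57 90] -15 [28 51 81] -14 [25 46 74] -13 [25 47 75] -12 [28 54 85] -11 [ 34  64 101] -10 [ 40  76 119] -9 [ 45  85 133] -8 [ 46  88 138] -7 [ 46  88 136] -6 [ 44  85 132] -5 [ 43  82 126] -4 [ 41  78 121] -3 [ 41  76 119] -2 [ 41  75 117] -1 [ 40  74 117] 0 [ 39  74 117] 1 [ 40  74 117] 2 [ 40  74 117] 3 [ 39  74 116] 4 [ 38  75 116] 5 [ 38  74 116] 6 [ 38  74 115] 7 [ 38  73 115] 8 [ 38  72 114] 9 [ 38  72 113] 10 [ 40  71 111] 11 [ 43  69 105] 12 [45 66 98] 13 [46 63 90] 14 [49 62 84] 15 [54 63 81] 16 [60 65 79] 17 [67 66 76] 18 [72 67 74] 19 [77 68 70] 20 [85 68 65] 21 [93 69 59] 22 [101  68  50] 23 [111  68  40] 24 [123  71  32] 25 [137  76  27] 26 [147  81  25] 27 [153  84  24] 28 [156  86  23] 29 [157  87  22] 30 [157  88  23] 31 [157  88  24] 32 [157  88  23] 33 [157  87  22] 34 [156  87  21] 35 [155  87  22] 36 [151  86  23] 37 [141  84  20] 38 [128  80  18] 39 [116  79  16] 40 [105  78  16] 41 [98 78 17] 42 [95 79 18] 43 [93 78 18] 44 [91 76 16] 45 [90 74 14] 46 [94 78 14] 47 [107  90  17] 48 [130 110  20] 49 [158 135  24] 50 [187 161  30] 51 [208 182  35] 52 [222 196  39] 53 [228 202  41] 54 [231 205  41] 55 [232 206  41] 56 [231 206  41] 57 [232 206  43] 58 [231 206  43] 59 [231 206  43] 60 [231 205  42] 61 [232 205  41] 62 [232 206  43] 63 [233 207  44] 64 [233 207  45] 65 [234 208  44] 66 [234 209  44] 67 [233 207  50] 68 [230 204  62] 69 [222 197  79]
```

View pics/n2.png

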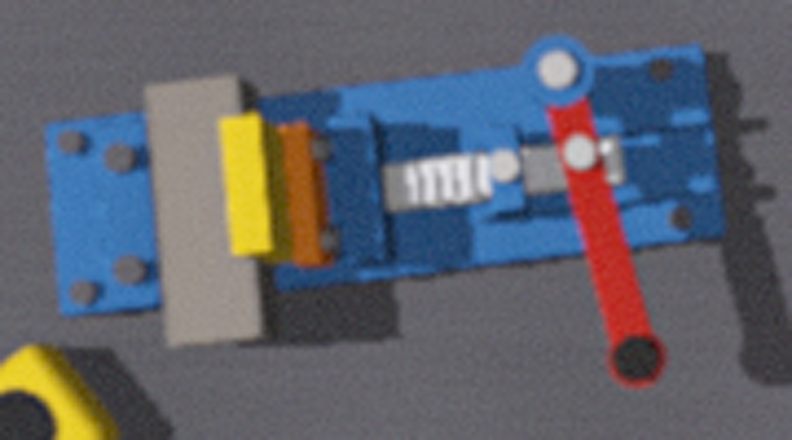

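View pics/n3.png

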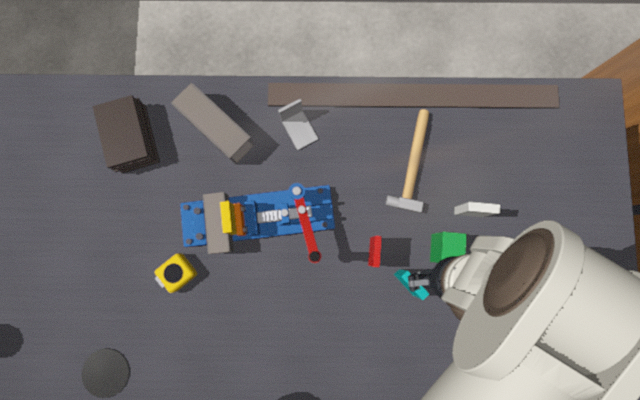

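View pics/n1.png

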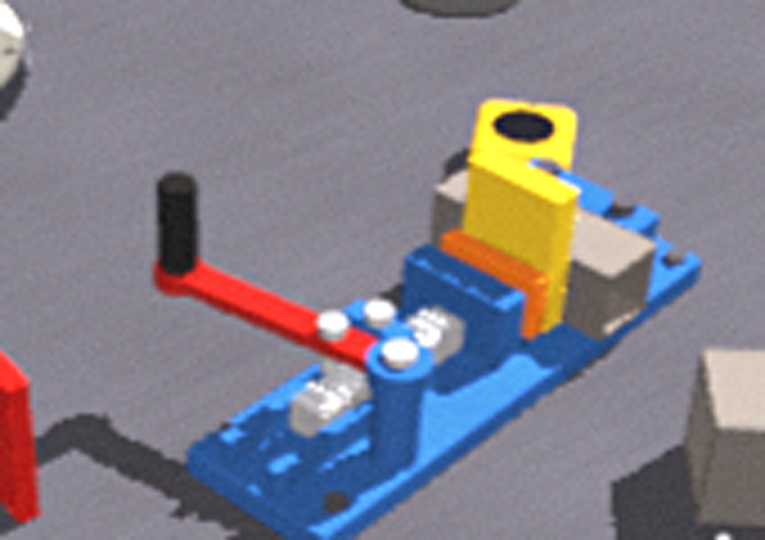

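Run:
```python
from h import *
c=load('top2');p=pickle.load(open('vise.pkl','rb')); im=c['img'].astype(float); i0=load('top')['img'].astype(float)
def V(P):
    d=(P[:,:2]-p[:2]); ca,sa=np.cos(p[2]),np.sin(p[2]); return np.c_[d@[ca,sa],d@[-sa,ca]]*1000
def cross(sig,th,x0,x1,up):
    for x in range(x0,x1):
        a,b=sig[x],sig[x+1]
        if (a<th<=b if up else a>th>=b): return x+(th-a)/(b-a)
def rep(n,sig,th,x0,x1,up,rows,z):
    pts=[(cross(sig[r],th,x0,x1,up),r) for r in rows]; pts=[q for q in pts if q[0]]
    v=V(ray(c,pts,z)); k=np.polyfit(v[:,0],v[:,1],1); print(n,len(pts),round(k[1],1),'slope',round(np.degrees(np.arctan(k[0])),2),'rms',round(np.std(v[:,1]-np.polyval(k,v[:,0])),2), 'x',v[:,0].min(),v[:,0].max())
d=im[:,:,0]-im[:,:,2]
rep('packer top far',d,90,214,228,True,range(204,230),.12)
rep('packer top near',im[:,:,0],165,224,238,False,range(204,230),.12)
rep('work far top',im[:,:,0]-im[:,:,2],-40,195,212,True,range(205,243),.07)
rep('work near top',im[:,:,0],115,222,238,False,range(234,248),.07)
for n,(a,b,e,f) in dict(tape=(250,296,150,200),bracket=(95,155,275,320),hammer=(105,212,383,432)).items():
    A=im[a:b,e:f].mean(2);B=i0[a:b,e:f].mean(2); print(n,cv2.phaseCorrelate(A,B))
s=[(x,y) for y in range(185,260) for x in range(175,345) if 0]
```

```text
packer top far 26 58.3 slope -0.05 rms 0.15 x -24.07069431919654 32.169550903421424
packer top near 26 38.0 slope -0.1 rms 0.21 x -26.565281109329575 29.600874612614163
work far top 38 113.5 slope -7.85 rms 7.79 x -45.34619840707261 42.208245828702665
work near top 14 59.2 slope 0.57 rms 0.18 x -63.28982079788778 -32.83728403511721
tape ((0.06325980703013201, 0.1052933618695917), 1.0146832683740097)
bracket ((0.565137705228004, 0.06384083480365277), 0.9752907171641448)
hammer ((-0.06988182873748627, 0.08819918206963706), 1.0399421258365062)
```

Run:
```python
from h import *
a=load('top')['img'];b=load('top2')['img']
A=cv2.resize(a[90:160,270:330],None,fx=6,fy=6);B=cv2.resize(b[90:160,270:330],None,fx=6,fy=6)
save('o1',np.hstack([A,B]))
g0=a[95:155,275:320].mean(2).astype(np.float32);g1=b[95:155,275:320].mean(2).astype(np.float32)
w=np.eye(2,3,dtype=np.float32);print(cv2.findTransformECC(g0,g1,w,cv2.MOTION_EUCLIDEAN)[0],w)
# work end edges: slope of work by left edge pixel fit now vs at start
for im in(a,b):
    im=im.astype(float); d=im[:,:,0]; pts=[]
    for r in range(198,250):
        seg=d[r,196:222]; i=np.argmax(np.diff(seg)>0) 
        k=[x for x in range(196,221) if d[r,x]<120<=d[r,x+1]]
        if k: x=k[-1]; pts.append((r,x+(120-d[r,x])/(d[r,x+1]-d[r,x])))
    pts=np.array(pts); q=np.polyfit(pts[:,0],pts[:,1],1)
    for _ in range(3): e=pts[:,1]-np.polyval(q,pts[:,0]); k=abs(e)<.5; q=np.polyfit(pts[k,0],pts[k,1],1)
    print('far edge deg',np.degrees(np.arctan(q[0])),np.polyval(q,222),k.sum())
```

```text
0.9996940959303475 [[ 0.99999946 -0.00104127  0.03650881]
 [ 0.00104127  0.99999946 -0.02636878]]
far edge deg 5.0913940708874845 205.24746955898112 46
far edge deg 5.031030482001186 205.0563532371744 51
```

View pics/o1.png

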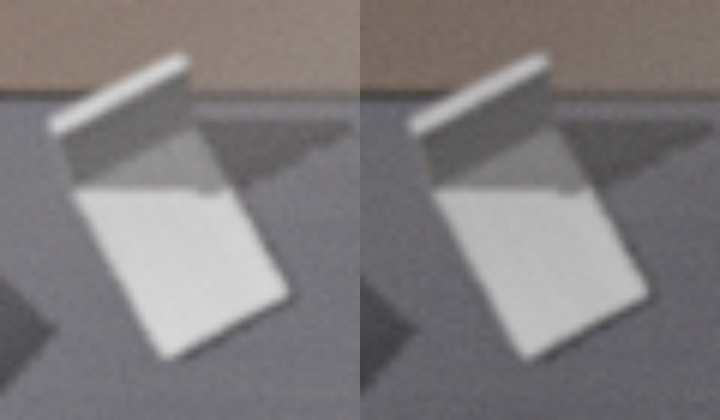

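The bracket hasn't moved (0.04 px), and the box section has kept its angle. Handing in.

```bash
python3 -c "
from workcell import *
print(get_obs()['time']); print(job_done())"
```

```text
21.1
the job is handed in; nothing more can be done
None
```

The box section is clamped. I stood the yellow 20 mm packer upright and square in the gap, which I measured at about 56 mm, let go of it, and worked the red lever five full strokes. I then withdrew the arm and handed in at 21.1 s.

Last checks, from the top picture after withdrawing:
- **Rack and pad:** the jaw advanced about 10 mm on the last stroke while the pad face stayed put. That puts the pad about 12 mm pressed in, give or take 1–2 mm, so inside 2 to 16 mm. I estimated this from jaw and pad edges partly in shadow rather than reading it directly.
- **Packer:** its faces lie at y = 38 and 58 mm, within 0.1° of square, with no visible lean.
- **Box section:** its far edge turned less than 0.1° from the start.
- **Lever:** it looks back at rest, in the same place in the picture as at the start.
- **Bystanders:** the tape measure, bracket and hammer did not move.

Three checks disagreed:
- **Bracket:** a first check gave a 0.6 px shift, but a finer image alignment gave 0.04 px and the crops look identical.
- **Box near edge:** a fit to a short piece of it gave 0.6° of skew, probably noise near the packer.
- **Box far edge:** one automatic fit failed, so I redid it with outliers removed.

Force peaked at about 50 N at the fingers when the lever hit its end stop, by the reading at the end of each move.

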